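# Close a plaster mould in the wedge clamp

## Robot

A 6-joint arm with a two-finger parallel gripper is mounted at the origin on the work surface. World frame = base frame: x ahead of the robot, y to its left, z up, the work surface at z = 0. Lengths are in m, angles in rad, forces in N, time in s.
With the tool pointing down it reaches from about 0.375 to 0.975 m from the base axis. Payload 3.8 kg.
Tool frame: the origin (TCP) lies on the centre line of the jaws, within the pads' length; the fingertips stand 25 mm ahead of it and the grasp point (between the pads) lies 6 mm ahead of it; z points along the fingers, x is the direction in which the jaws open and shut, and the axes are right-handed (so a half turn about z gives the same grasp; the last joint's range is limited). The gripper opens to 85 mm and grips with 20 to 120 N. Pads are 22 mm wide; open, the fingers measure 114 mm over their backs; the gripper's body (76 mm by 85 mm) begins 54 mm behind the grasp point. The pads swing forward as they close: fully open they stand 13 mm farther back than shut.
Start: joints at [-1.343, 0.264, 1.604, -0, 1.274, -0.037], TCP at [0.177, -0.651, 0.256] pointing down, gripper open.
Joint ranges: [-2.63, 2.63], [-0.94, 2.18], [0.31, 2.57], [-1.31, 4.45], [0, 2.66], [-2.55, 2.55]. Speed limits (rad/s): [2.57, 2.57, 3.14, 3.14, 3.14, 3.14].

## Interface

Orientations are given as a rotation vector (axis times angle).
In Python, from plant import ctrl, viewer gives the robot as it stands. The module is installed in compiled form; this text tells all that it offers.
- The arm moves only by the tool move_arm, never from a script. Its argument "targets" is a list of rows, each an object of numbers: "tx", "ty", "tz": the shift along the tool's x, y, z in cm; "rx", "ry", "rz": the turn, a rotation vector about the tool's x, y, z in degrees; "claw": the finger opening in cm, from 0 to 8.54. A call has exactly 5 rows; each row is the pose to reach, as a shift and turn from the pose measured when the call began, along the tool's axes at that moment; what a row does not reach only later rows make up. A row lasts 1/10 s, in which the tool goes at most 50 mm and 8.59 degrees, less where a joint would pass 70% of its speed; a pose out of reach is approached as far as the arm can. A call with a gripper value outside its range is refused whole. The fingers move at their own pace and stop on an object; the grip force is fixed at half the most. Time passes only in rows, so rows that repeat a pose let the fingers close, or fill a call up. It gives the time, the measured TCP pose, the force and the opening at its end, in the units of the state.
- ctrl.read_state(): the state, without advancing time (a new reading comes with each control period).
- viewer.read_camera(name): name is "side" or "top"; returns a dict with "frame" (420x560x3 uint8, red, green, blue), "z_map" (420x560 float32, m along the optical axis (not along the pixel's ray), 0 where there is no reading), "intrinsics" (3x3 intrinsics, pixels), "world_from_camera" (4x4, takes a point from camera to world coordinates). Camera axes: x right, y up, looking along -z (the intrinsics and any distortion apply to the point x, -y, -z); pixel columns grow to the right and rows downward; lengths in m; the calibration is good to about 2 mm. A picture is of the moment at which its call begins.
- ctrl.job_done(): hands the job in, once; it reports no verdict.
Trained networks look in the newest picture that a camera, given by its name, has taken for a name from the list of things; names that differ only in an ending like _2 or _b are one class to them, and where a whole thing is asked for, a point or a joint stands for the part that bears it (a point fixed in the world has none). Each returns a list of dicts, best first, with "conf" (0 to 1); they miss things now and then, are a little off and sometimes report something else, mostly with a low value. They report only what shows in the picture. A call takes as long as a camera call. They do not tell look-alikes from the thing itself.
- viewer.cut_out(camera, thing): "mask" (420x560 bool, what is visible of it) and "extent" ([left, top, width, height] in pixels, round what is visible of it).
The state is a dict: "time": time; "q": joint angles; "joint_velocities": joint speeds; "joint_efforts": joint torques, N m; "tcp_pos": TCP position; "ee_rot": TCP orientation; "wrist_force": force on the tool from outside, world axes, zero at the start; "ft_torque": the same for the moment, N m; "gripper_width": opening from 0.0 (shut) to 1.0 (fully open).
Only numpy, scipy, OpenCV 4.12 (cv2) and the standard library are available. Lean on these libraries where they do the work, as an engineer would, in place of code of your own. Each camera call takes 0.05 s, during which the arm holds its last target. There are 200 camera calls.

## Task

The two plaster mould halves stand loosely apart in the wedge clamp, ready for pouring wax. Slide the clamp bar up to close the mould against the end stop and push the thumb wedge along its ramp, flat on the bed, until it jams the bar fast, so that the mould stays firmly nipped shut after you let go. Feel how hard you push, because the plaster is fresh and overtightening cracks it, and leave the other things on the bench where they lie.

Things in the scene. Friction and masses are not known exactly. Their poses are not given: they have to be found in the camera images.
- clamp: The fixed iron wedge clamp. Origin: on the bench plane, below the middle of the bar's width. Own +y: closing direction, from ramp to end stop; own +x: driving direction of the wedge. Bed top 16 mm above the origin, spanning x -65 to 75, y -85 to 112 mm, plus the wedge's runway x -170 to -65, y -85 to 8 mm.
- ramp_line (a point): Point on the bed's top at clamp x = 0, y = -39.4 mm. The ramp rail, bolted down in slots, has its face along y = -39.4 mm + x/7 (taper 1:7), shifted along y by up to 2 mm either way: by how much is not reported, and 1 mm moves the wedge's jamming place by 7 mm, so it must be felt. Rail x = -125 to 55 mm, 26 mm high (42 mm from x = -45 to 55 mm).
- stop_slot (a point): Point on the bed's top at clamp x = 0, y = 75 mm. The end stop, an iron block 90 mm wide and 60 mm high, is bolted to the bed with its face within 1 mm of this point along y.
- bar: Clamp bar: upright steel plate 90 (x) by 20 (y) by 50 mm high, axes as the clamp's, its rear corner rounded (r 7) where the wedge enters. It slides along the clamp's y with a drag of about 2 N and stays where left. Origin: centre of its underside, 0.5 mm above the bed; at clamp y = -20 to -17 mm at the start (too far back for the wedge), about 0 to 2 mm once the mould is closed (range -20 to 10).
- bar_knob (a point): The upright steel knob on the middle of the bar's top, 22 mm in diameter, 36 mm high; this point is on its axis, 68 mm above the bar's underside, 18 mm below the knob's top, 84.5 mm above the bench. Push it, or pinch it from above.
- wedge: Loose hardwood thumb wedge, 0.14 kg, flat on the runway: 110 long, 26 high, 26 mm thick at the tip, 41.7 at the butt. Origin: tip end of the straight flank, underside. Own +x: from butt to tip along the straight flank, which faces the bar; the tapered flank, towards own -y, runs along the ramp. Waxed, friction about 0.25. Jammed, the origin is at clamp x = 3 to 56 mm.
- wedge_butt (a point): Middle of the wedge's butt face (own x -110, y -21, z 13 mm), where the thumb pushes. Over it stands the thumb block, 16 (x) by 34 (y) by 22 mm high, flush with the butt face, its top 48 mm above the bed. A push of 18 to 22 N jams the wedge firmly; each newton of push gives 0.5 to 1.3 N of clamping, and the wedge then holds by itself.
- mould_near: The plaster mould half next to the bar (0.13 to 0.25 kg), a loose block 80 mm (clamp x) by 32 mm (y) by 60 mm high on the bed, with half of the pouring mouth on its top. Origin: the centre of its underside. The fresh plaster cracks if the bar presses on it with more than 35 N.
- mould_far: The other mould half, the same size, between mould_near and the end stop, at first a few mm away from both. Origin: the centre of its underside. Closed, the two origins are 32 mm apart along y.
- figure: Bystander: dark wax figure, 170 mm long, lying on the bench beside the clamp's ramp side. Origin about its middle, underside.
- block: Bystander: dark wooden block, 85 x 42 x 36 mm, on the bench beside the wedge's runway. Origin: centre of its underside.
- wax_lump: Bystander: lump of yellow wax, 38 mm across, 28 mm high, beyond the clamp. Origin: centre of its underside.
- pan: Bystander: black iron pan, 132 mm across, 34 mm high, with a flat handle. Origin: centre of its underside.
- bowl: Bystander: green plastic bowl, 150 mm across, 60 mm high. Origin: centre of its underside.
- spatula: Bystander: spatula, 190 mm long, flat on the bench. Origin about its middle.
- file: Bystander: file with a wooden handle, 220 mm long, flat on the bench. Origin about its middle.
- brush: Bystander: brush, 170 mm long, flat on the bench. Origin about its middle.
Things that resemble listed ones, but are neither listed nor needed, are in the scene too. What is shaped like the mould_near but purple is not meant.

How it is judged:
By the outcome, as a careful person would: the job done as asked, in the order asked, and still so for the second after the job is handed in, with the robot touching nothing.
It also fails if it takes over 64 s, if anything falls off the work surface, if the arm or the gripper's body presses on something with over 40 N, if the wrist force passes 120 N, or if a joint passes its speed limit or range.

## Working session

There is one attempt and no reset: what is moved stays moved. The work goes in short steps, Python scripts to look and compute and a tool call to move; the robot and the scene stay as the last step left them, time stands still between calls to the robot, and variables do not carry over. Pictures are saved under pics/ and viewed, about 8 in all and at most 12, crops included, and the job is handed in when it is done.

Besides the shell and the picture viewer there is one more tool, called after "Call:" as name(argument=value, ...), one argument or row to a line, values as JSON. move_arm: Moves the arm, as the interface text tells. Its arguments: {"type":"object","properties":{"targets":{"type":"array","items":{"type":"object","properties":{"tx":{"type":"number"},"ty":{"type":"number"},"tz":{"type":"number"},"rx":{"type":"number"},"ry":{"type":"number"},"rz":{"type":"number"},"claw":{"type":"number"}}}}},"required":["targets"]}

```bash
mkdir -p pics
cat > h.py <<'E'
import numpy as np, cv2
from plant import ctrl, viewer
def pts(c):
    z=c["z_map"];K=c["intrinsics"];T=c["world_from_camera"]
    v,u=np.mgrid[:z.shape[0],:z.shape[1]]
    P=np.stack([(u-K[0,2])/K[0,0]*z,-(v-K[1,2])/K[1,1]*z,-z],-1)
    return P@T[:3,:3].T+T[:3,3]
def save(c,name,box=None,s=1):
    f=c["frame"][:,:,::-1]
    if box: f=f[box[1]:box[3],box[0]:box[2]]
    cv2.imwrite("pics/"+name,cv2.resize(f,None,fx=s,fy=s,interpolation=cv2.INTER_CUBIC))
E
python3 - <<'E'
from h import *
s=ctrl.read_state();print(s)
cs={}
for n in("top","side"):
    c=viewer.read_camera(n);cs[n]=c;save(c,n+"1.png",s=1.0)
    P=pts(c);np.savez(n+"1.npz",P=P,**c)
    print(n,c["world_from_camera"][:3,3].round(3))
    for t in["clamp","bar","bar_knob","wedge","wedge_butt","mould_near","mould_far","figure","block"]:
        for d in viewer.cut_out(n,t)[:3]:
            m=d["mask"]&(c["z_map"]>0);q=P[m]
            print(t,round(d["conf"],2),d["extent"],np.median(q,0).round(3) if len(q) else None, q[:,2].max().round(3) if len(q) else None)
a=np.vstack([cv2.imread("pics/top1.png"),cv2.imread("pics/side1.png")])
E
```

```text
{'time': 0.0, 'q': array([-1.34292985e+00,  2.64738106e-01,  1.60538501e+00,  2.08886672e-05,
        1.27368918e+00, -3.69438824e-02]), 'joint_velocities': array([ 0.00039971,  0.0005604 ,  0.00153827,  0.00062734,  0.0029108 ,
       -0.00019739]), 'joint_efforts': array([ 7.08844891e-04, -5.15109730e+01, -3.67318118e+01,  2.94877891e-04,
        1.30044058e-02,  1.37727031e-05]), 'tcp_pos': array([ 0.17648807, -0.65081774,  0.25496615]), 'ee_rot': array([-2.4941283 ,  1.90786526,  0.00266799]), 'wrist_force': array([-0.27847689,  0.55942879,  0.0339725 ]), 'ft_torque': array([ 0.0093333 ,  0.03013441, -0.00142238]), 'gripper_width': 0.9968066181876079}
top [0.306 0.015 1.332]
clamp 0.64 [268.8, 174.2, 60.9, 76.9] [ 0.591 -0.069  0.017] 0.108
bar 0.65 [303.6, 181.1, 10.2, 27.4] [ 0.623 -0.082  0.068] 0.108
bar_knob 0.68 [286.4, 153.2, 14.3, 10.8] [ 0.764 -0.038  0.023] 0.032
bar_knob 0.51 [308.4, 181.9, 5.6, 26.6] [ 0.623 -0.083  0.068] 0.108
wedge 0.67 [299.7, 213.1, 14.3, 34.9] [ 0.505 -0.079  0.042] 0.07
wedge_butt 0.72 [303.8, 210.4, 11.7, 35.2] [ 0.507 -0.08   0.042] 0.07
wedg
[... 754 characters left out ...]
  0.066] 0.104
bar_knob 0.72 [227.1, 224.6, 39.2, 24.4] [0.514 0.022 0.031] 0.064
wedge 0.97 [232.8, 246.2, 50.9, 26.5] [ 0.496 -0.092  0.041] 0.066
wedge 0.65 [284.9, 227.6, 42.0, 34.0] [ 0.625 -0.092  0.066] 0.104
wedge_butt 0.6 [234.3, 249.5, 48.4, 23.5] [ 0.498 -0.093  0.041] 0.066
mould_near 0.87 [264.2, 197.4, 25.8, 27.0] [0.608 0.122 0.041] 0.062
mould_near 0.8 [288.2, 226.9, 34.2, 17.0] [ 0.621 -0.059  0.074] 0.078
mould_near 0.7 [315.7, 192.5, 30.6, 29.9] [0.767 0.11  0.04 ] 0.062
mould_far 0.64 [288.5, 220.9, 29.0, 10.2] [ 0.642 -0.016  0.075] 0.078
mould_far 0.51 [271.0, 287.3, 77.7, 22.6] [ 0.596 -0.226  0.017] 0.029
block 0.96 [227.3, 226.8, 38.8, 21.7] [0.513 0.022 0.031] 0.064
```

View pics/top1.png

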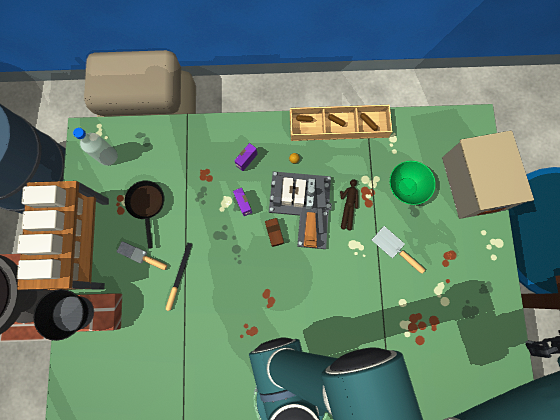

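View pics/side1.png

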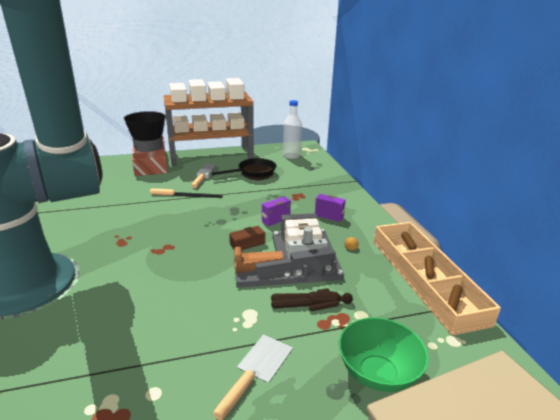

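The top view shows the clamp around px (300,205), the white mould halves at (287,190) and (297,190), the bar at (311,192), and the wedge on the runway at (311,230). The purple look-alikes are at (246,156) and (242,201). The side view agrees. Next I'll measure the clamp pose and check it in a close crop.

Run:
```python
from h import *
T=np.load("top1.npz");S=np.load("side1.npz")
c=T;a=cv2.resize(T["frame"][165:255,260:340,::-1],None,fx=6,fy=6,interpolation=cv2.INTER_CUBIC)[:540]
b=cv2.resize(S["frame"][210:290,225:350,::-1],None,fx=5,fy=5,interpolation=cv2.INTER_CUBIC)
cv2.imwrite("pics/crop_t.png",cv2.resize(a,(480,540)));cv2.imwrite("pics/crop_s.png",b)
for n,D in(("top",T),("side",S)):
    P=D["P"].reshape(-1,3);I=D["frame"].reshape(-1,3).astype(int)
    R=(P[:,0]>.38)&(P[:,0]<.74)&(P[:,1]>-.18)&(P[:,1]<.07)
    for nm,lo,hi in(("bed",.011,.021),("bartop",.062,.071),("knob",.085,.12),("mouldtop",.073,.084),("wedgetop",.038,.046),("thumb",.058,.069)):
        m=R&(P[:,2]>lo)&(P[:,2]<hi)
        if nm=="thumb":m&=(P[:,0]<.52)
        if nm=="wedgetop":m&=(I[:,0]>I[:,2]*1.6)&(P[:,1]<-.03)
        q=P[m]
        if len(q)<4:print(n,nm,len(q));continue
        r=cv2.minAreaRect((q[:,:2]*1000).astype(np.float32))
        print(n,nm,len(q),q.mean(0).round(4),q.min(0).round(3),q.max(0).round(3),np.round(r[0],1),np.round(r[1],1),round(r[2],1))
```

```text
top bed 1283 [ 0.5905 -0.0623  0.0161] [ 0.455 -0.157  0.011] [0.722 0.051 0.021] [584.5 -45.8] [196.9 254.1] 82.8
top bartop 216 [ 0.603  -0.0715  0.0665] [ 0.46  -0.129  0.062] [0.681 0.036 0.071] [570.4 -46.5] [220.2 165.1] 0.1
top knob 44 [ 0.6292 -0.0837  0.1002] [ 0.619 -0.093  0.087] [ 0.642 -0.074  0.108] [630.1 -84.3] [20. 19.] 38.6
top mouldtop 596 [ 0.6385 -0.0157  0.0766] [ 0.594 -0.092  0.073] [0.689 0.036 0.084] [637.7 -30.5] [125.7  89.1] 83.1
top wedgetop 267 [ 0.5175 -0.0807  0.042 ] [ 0.459 -0.098  0.038] [ 0.571 -0.058  0.046] [515.3 -79.3] [ 38.5 111. ] 87.0
top thumb 51 [ 0.4685 -0.0781  0.0631] [ 0.46  -0.095  0.058] [ 0.477 -0.063  0.069] [468.6 -78.2] [33.1 15.7] 75.3
side bed 1360 [ 0.5719 -0.0892  0.0158] [ 0.456 -0.16   0.011] [0.723 0.055 0.021] [585.9 -50.1] [209.6 250.9] 83.0
side bartop 378 [ 0.6088 -0.0743  0.066 ] [ 0.461 -0.102  0.062] [0.688 0.033 0.071] [575.1 -33.4] [133.4 224.4] 88.6
side knob 88 [ 0.6301 -0.0903  0.0961] [ 0.621 -0.097  0.085] [ 0.641 -0.076  0.104] [630.6 -86.3] [19.3 20.9] 10.7
side mouldtop 621 [ 0.638  -0.0202  0.0754] [ 0.594 -0.096  0.073] [0.689 0.035 0.084] [638.  -32.1] [129.7  89.1] 82.9
side wedgetop 409 [ 0.5182 -0.0846  0.0413] [ 0.46  -0.1    0.038] [ 0.573 -0.059  0.046] [516.5 -81.5] [ 41.4 111.1] 86.2
side thumb 65 [ 0.4694 -0.0823  0.0626] [ 0.461 -0.098  0.059] [ 0.479 -0.064  0.066] [468.9 -80.6] [33.1 15.8] 79.3
```

View pics/crop_t.png

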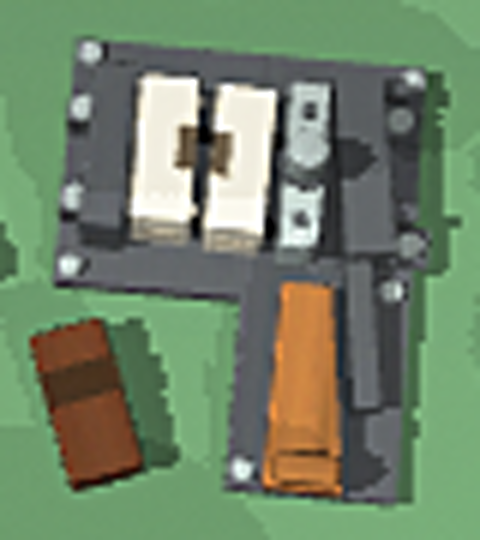

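View pics/crop_s.png

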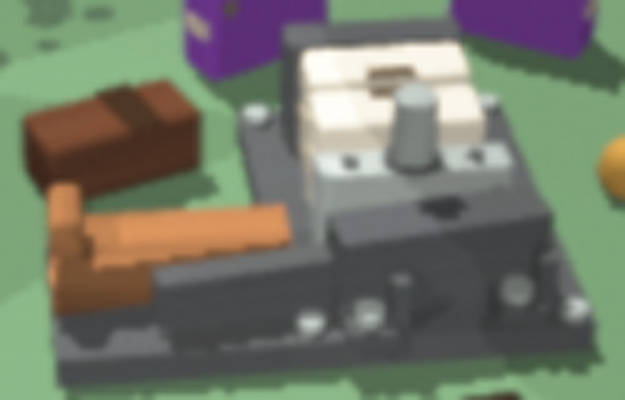

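The crops confirm the choice: white halves, grey bar with its knob, orange wedge with the thumb block at the butt, and the end stop on the left. The clamp yaw is about -7° with its origin near (0.6305, -0.067). The bed, knob and sizes all agree. Plan: shut the jaws with the jaw axis along clamp x, push the knob along +y from behind, then push the wedge butt.

```bash
cat > go.py <<'E'
import sys
from h import *
from scipy.spatial.transform import Rotation as R
O=np.array([.6305,-.067]);yaw=np.radians(-7.1)
ex=np.array([np.cos(yaw),np.sin(yaw)]);ey=np.array([-np.sin(yaw),np.cos(yaw)])
s=ctrl.read_state();Rm=R.from_rotvec(s["ee_rot"])
p=s["tcp_pos"];d=p[:2]-O
print("t",round(s["time"],2),"clamp mm",(1000*np.array([d@ex,d@ey,p[2]])).round(1),"F clamp",np.round([s["wrist_force"][:2]@ex,s["wrist_force"][:2]@ey,s["wrist_force"][2]],2),"w",round(s["gripper_width"],3))
if len(sys.argv)>3:
    x,y,z=[float(a)/1000 for a in sys.argv[1:4]]
    t=np.r_[O+ex*x+ey*y,z]
    # target: tool z down, tool x along clamp x
    G=R.from_matrix(np.c_[np.r_[ex,0],-np.r_[ey,0],[0,0,-1]])
    print("cm",(Rm.inv().apply(t-p)*100).round(2),"deg",np.degrees((Rm.inv()*G).as_rotvec()).round(2))
E
python3 go.py 0 -53 160; python3 go.py 0 -53 103
```

```text
t 1.0 clamp mm [-378.2 -636.1  256.3] F clamp [-0.46 -0.21  0.16] w 1.0
cm [-39.63 -57.09   9.63] deg [  0.     0.   -67.73]
t 1.0 clamp mm [-378.2 -636.1  256.3] F clamp [-0.46 -0.21  0.16] w 1.0
cm [-39.63 -57.09  15.33] deg [  0.     0.   -67.73]
```

Call:
move_arm(
  targets=[
    {"tx": -40,"ty": -57,"tz": 9.6,"rz": -67.7,"claw": 0},
    {"tx": -40,"ty": -57,"tz": 9.6,"rz": -67.7,"claw": 0},
    {"tx": -40,"ty": -57,"tz": 9.6,"rz": -67.7,"claw": 0},
    {"tx": -40,"ty": -57,"tz": 9.6,"rz": -67.7,"claw": 0},
    {"tx": -40,"ty": -57,"tz": 9.6,"rz": -67.7,"claw": 0},
  ],
)

```text
invalid input at $.targets[0]: expected keys tx, ty, tz, rx, ry, rz, claw
```

```bash
python3 go.py 0 -53 160
```

```text
t 1.0 clamp mm [-378.2 -636.1  256.3] F clamp [-0.46 -0.21  0.16] w 1.0
cm [-39.63 -57.09   9.63] deg [  0.     0.   -67.73]
```

Call:
move_arm(
  targets=[
    {"tx": -40,"ty": -57,"tz": 9.6,"rx": 0,"ry": 0,"rz": -67.7,"claw": 0},
    {"tx": -40,"ty": -57,"tz": 9.6,"rx": 0,"ry": 0,"rz": -67.7,"claw": 0},
    {"tx": -40,"ty": -57,"tz": 9.6,"rx": 0,"ry": 0,"rz": -67.7,"claw": 0},
    {"tx": -40,"ty": -57,"tz": 9.6,"rx": 0,"ry": 0,"rz": -67.7,"claw": 0},
    {"tx": -40,"ty": -57,"tz": 9.6,"rx": 0,"ry": 0,"rz": -67.7,"claw": 0},
  ],
)

```text
time: 1.5
tcp_pos: [0.336, -0.4596, 0.2221]
ee_rot: [3.023, -0.854, 0.001]
wrist_force: [0.6, -0.6, -0.0]
gripper_width: 0.143
```

```bash
python3 go.py 0 -53 160
```

```text
t 1.5 clamp mm [-243.7 -426.   222.1] F clamp [ 0.71 -0.5  -0.  ] w 0.143
cm [  6.75 -44.04   6.21] deg [ 2.000e-02 -4.000e-02 -2.443e+01]
```

Call:
move_arm(
  targets=[
    {"tx": 6.8,"ty": -44,"tz": 6.2,"rx": 0,"ry": 0,"rz": -24.4,"claw": 0},
    {"tx": 6.8,"ty": -44,"tz": 6.2,"rx": 0,"ry": 0,"rz": -24.4,"claw": 0},
    {"tx": 6.8,"ty": -44,"tz": 6.2,"rx": 0,"ry": 0,"rz": -24.4,"claw": 0},
    {"tx": 6.8,"ty": -44,"tz": 6.2,"rx": 0,"ry": 0,"rz": -24.4,"claw": 0},
    {"tx": 6.8,"ty": -44,"tz": 6.2,"rx": 0,"ry": 0,"rz": -24.4,"claw": 0},
  ],
)

```text
time: 2.0
tcp_pos: [0.4964, -0.2706, 0.1879]
ee_rot: [3.135, -0.195, 0.002]
wrist_force: [0.7, -0.8, -0.2]
gripper_width: -0.002
```

```bash
python3 go.py 0 -53 103
```

```text
t 2.0 clamp mm [-107.9 -218.6  187.9] F clamp [ 0.81 -0.7  -0.18] w -0.002
cm [ 10.77 -16.57   8.49] deg [ 0.05 -0.08 -0.03]
```

Call:
move_arm(
  targets=[
    {"tx": 2.6,"ty": -4.0,"tz": 1.5,"rx": 0,"ry": 0,"rz": 0,"claw": 0},
    {"tx": 5.2,"ty": -8.0,"tz": 3.5,"rx": 0,"ry": 0,"rz": 0,"claw": 0},
    {"tx": 8,"ty": -12,"tz": 5.5,"rx": 0,"ry": 0,"rz": 0,"claw": 0},
    {"tx": 10.8,"ty": -16.0,"tz": 7.5,"rx": 0,"ry": 0,"rz": 0,"claw": 0},
    {"tx": 10.8,"ty": -16.5,"tz": 8.5,"rx": 0,"ry": 0,"rz": 0,"claw": 0},
  ],
)

```text
time: 2.5
tcp_pos: [0.6267, -0.1169, 0.1019]
ee_rot: [3.136, -0.19, 0.004]
wrist_force: [-0.9, -0.4, 1.1]
gripper_width: -0.004
```

```bash
python3 go.py 0 -46 100
python3 - <<'E'
from h import *
c=viewer.read_camera("side");save(c,"s2.png",(200,150,400,300),4)
E
```

```text
t 2.5 clamp mm [  2.4 -50.  101.9] F clamp [-0.85 -0.48  1.14] w -0.004
cm [-0.24 -0.4   0.19] deg [-0.01 -0.15  0.16]
```

View pics/s2.png

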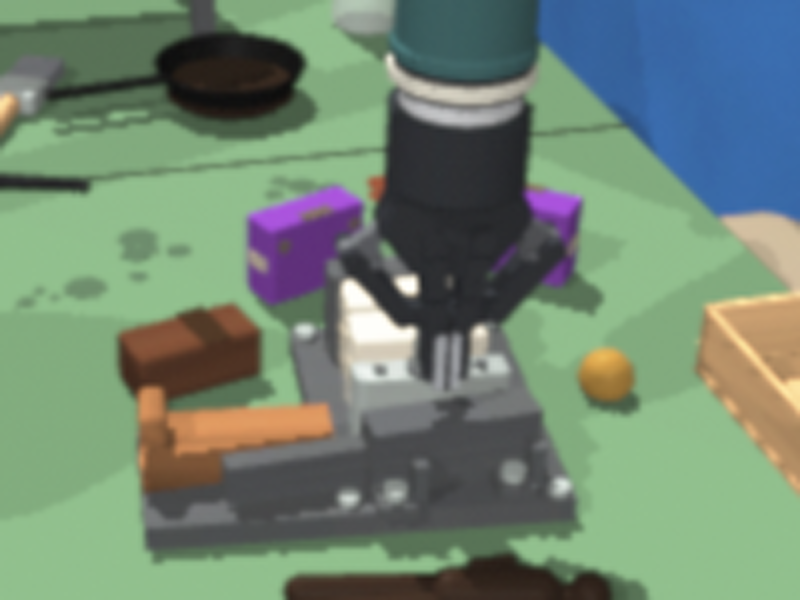

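The shut fingers stand behind the knob, at about (445,370) in the crop, with tips clear above the rail. Now I push along clamp +y (tool -y).

Call:
move_arm(
  targets=[
    {"tx": -0.2,"ty": -0.4,"tz": 0.2,"rx": 0,"ry": 0,"rz": 0,"claw": 0},
    {"tx": -0.2,"ty": -0.8,"tz": 0.2,"rx": 0,"ry": 0,"rz": 0,"claw": 0},
    {"tx": -0.2,"ty": -1.1,"tz": 0.2,"rx": 0,"ry": 0,"rz": 0,"claw": 0},
    {"tx": -0.2,"ty": -1.4,"tz": 0.2,"rx": 0,"ry": 0,"rz": 0,"claw": 0},
    {"tx": -0.2,"ty": -1.7,"tz": 0.2,"rx": 0,"ry": 0,"rz": 0,"claw": 0},
  ],
)

```text
time: 3.05
tcp_pos: [0.6245, -0.1003, 0.0983]
ee_rot: [3.136, -0.192, -0.001]
wrist_force: [-1.8, -2.1, 0.2]
gripper_width: 0.002
```

```bash
python3 go.py
```

```text
t 3.05 clamp mm [ -1.8 -33.8  98.3] F clamp [-1.51 -2.3   0.21] w 0.002
```

Call:
move_arm(
  targets=[
    {"tx": 0,"ty": -0.2,"tz": 0,"rx": 0,"ry": 0,"rz": 0,"claw": 0},
    {"tx": 0,"ty": -0.4,"tz": 0,"rx": 0,"ry": 0,"rz": 0,"claw": 0},
    {"tx": 0,"ty": -0.6,"tz": 0,"rx": 0,"ry": 0,"rz": 0,"claw": 0},
    {"tx": 0,"ty": -0.7,"tz": 0,"rx": 0,"ry": 0,"rz": 0,"claw": 0},
    {"tx": 0,"ty": -0.8,"tz": 0,"rx": 0,"ry": 0,"rz": 0,"claw": 0},
  ],
)

```text
time: 3.55
tcp_pos: [0.6258, -0.0924, 0.0986]
ee_rot: [3.135, -0.192, -0.0]
wrist_force: [-1.1, -2.6, 1.4]
gripper_width: 0.005
```

```bash
python3 go.py
```

```text
t 3.55 clamp mm [ -1.5 -25.8  98.6] F clamp [-0.75 -2.68  1.43] w 0.005
```

Call:
move_arm(
  targets=[
    {"tx": 0,"ty": -0.05,"tz": 0,"rx": 0,"ry": 0,"rz": 0,"claw": 0},
    {"tx": 0,"ty": -0.1,"tz": 0,"rx": 0,"ry": 0,"rz": 0,"claw": 0},
    {"tx": 0,"ty": -0.15,"tz": 0,"rx": 0,"ry": 0,"rz": 0,"claw": 0},
    {"tx": 0,"ty": -0.2,"tz": 0,"rx": 0,"ry": 0,"rz": 0,"claw": 0},
    {"tx": 0,"ty": -0.25,"tz": 0,"rx": 0,"ry": 0,"rz": 0,"claw": 0},
  ],
)

```text
time: 4.05
tcp_pos: [0.6261, -0.0899, 0.0986]
ee_rot: [3.135, -0.192, -0.0]
wrist_force: [-1.4, -2.6, 0.9]
gripper_width: 0.004
```

```bash
python3 go.py
python3 - <<'E'
from h import *
from go import O,ex,ey
for n in("top","side"):
    c=viewer.read_camera(n);P=pts(c).reshape(-1,3);I=c["frame"].reshape(-1,3).astype(int)
    q=np.c_[(P[:,:2]-O)@ex,(P[:,:2]-O)@ey,P[:,2]]*1000
    m=(q[:,2]>72)&(q[:,2]<84)&(abs(q[:,0])<30)&(q[:,1]>-15)&(q[:,1]<110)
    h,e=np.histogram(q[m,1],np.arange(-15,111,5));print(n,dict(zip(e[:-1].astype(int),h)))
E
```

```text
t 4.05 clamp mm [ -1.5 -23.3  98.6] F clamp [-1.07 -2.72  0.88] w 0.004
t 4.05 clamp mm [ -1.5 -23.3  98.6] F clamp [-1.07 -2.72  0.88] w 0.004
top {np.int64(-15): np.int64(0), np.int64(-10): np.int64(0), np.int64(-5): np.int64(0), np.int64(0): np.int64(0), np.int64(5): np.int64(0), np.int64(10): np.int64(2), np.int64(15): np.int64(0), np.int64(20): np.int64(0), np.int64(25): np.int64(0), np.int64(30): np.int64(0), np.int64(35): np.int64(0), np.int64(40): np.int64(13), np.int64(45): np.int64(24), np.int64(50): np.int64(27), np.int64(55): np.int64(29), np.int64(60): np.int64(27), np.int64(65): np.int64(28), np.int64(70): np.int64(18), np.int64(75): np.int64(19), np.int64(80): np.int64(26), np.int64(85): np.int64(29), np.int64(90): np.int64(27), np.int64(95): np.int64(23), np.int64(100): np.int64(0), np.int64(105): np.int64(0)}
side {np.int64(-15): np.int64(0), np.int64(-10): np.int64(0), np.int64(-5): np.int64(0), np.int64(0): np.int64(0), np.int64(5): np.int64(8), np.int64(10): np.int64(18), np.int64(15): np.int64(17), np.int64(20): np.int64(8), np.int64(25): np.int64(14), np.int64(30): np.int64(9), np.int64(35): np.int64(5), np.int64(40): np.int64(9), np.int64(45): np.int64(4), np.int64(50): np.int64(4), np.int64(55): np.int64(2), np.int64(60): np.int64(2), np.int64(65): np.int64(1), np.int64(70): np.int64(2), np.int64(75): np.int64(2), np.int64(80): np.int64(2), np.int64(85): np.int64(6), np.int64(90): np.int64(3), np.int64(95): np.int64(6), np.int64(100): np.int64(0), np.int64(105): np.int64(0)}
```

Call:
move_arm(
  targets=[
    {"tx": 0,"ty": -0.05,"tz": 0,"rx": 0,"ry": 0,"rz": 0,"claw": 0},
    {"tx": 0,"ty": -0.1,"tz": 0,"rx": 0,"ry": 0,"rz": 0,"claw": 0},
    {"tx": 0,"ty": -0.15,"tz": 0,"rx": 0,"ry": 0,"rz": 0,"claw": 0},
    {"tx": 0,"ty": -0.2,"tz": 0,"rx": 0,"ry": 0,"rz": 0,"claw": 0},
    {"tx": 0,"ty": -0.2,"tz": 0,"rx": 0,"ry": 0,"rz": 0,"claw": 0},
  ],
)

```text
time: 4.65
tcp_pos: [0.6264, -0.0878, 0.0986]
ee_rot: [3.136, -0.191, -0.0]
wrist_force: [-1.9, -3.1, 1.1]
gripper_width: 0.005
```

```bash
python3 go.py
```

```text
t 4.65 clamp mm [ -1.5 -21.1  98.6] F clamp [-1.47 -3.31  1.05] w 0.005
```

Call:
move_arm(
  targets=[
    {"tx": 0,"ty": -0.05,"tz": 0,"rx": 0,"ry": 0,"rz": 0,"claw": 0},
    {"tx": 0,"ty": -0.1,"tz": 0,"rx": 0,"ry": 0,"rz": 0,"claw": 0},
    {"tx": 0,"ty": -0.15,"tz": 0,"rx": 0,"ry": 0,"rz": 0,"claw": 0},
    {"tx": 0,"ty": -0.2,"tz": 0,"rx": 0,"ry": 0,"rz": 0,"claw": 0},
    {"tx": 0,"ty": -0.2,"tz": 0,"rx": 0,"ry": 0,"rz": 0,"claw": 0},
  ],
)

```text
time: 5.15
tcp_pos: [0.6264, -0.0873, 0.0986]
ee_rot: [3.133, -0.191, -0.001]
wrist_force: [-0.6, -8.2, 0.6]
gripper_width: 0.001
```

```bash
python3 go.py
```

```text
t 5.15 clamp mm [ -1.5 -20.7  98.6] F clamp [ 0.42 -8.21  0.62] w 0.001
```

The force rose to 8 N while the tool moved only 0.4 mm, so the bar has closed the mould against the stop. I back off and lift.

Call:
move_arm(
  targets=[
    {"tx": 0,"ty": 0.8,"tz": 0,"rx": 0,"ry": 0,"rz": 0,"claw": 0},
    {"tx": 0,"ty": 2,"tz": -1,"rx": 0,"ry": 0,"rz": 0,"claw": 0},
    {"tx": -3,"ty": 2,"tz": -4,"rx": 0,"ry": 0,"rz": 0,"claw": 0},
    {"tx": -7,"ty": 2,"tz": -6,"rx": 0,"ry": 0,"rz": 0,"claw": 0},
    {"tx": -12,"ty": 2,"tz": -6,"rx": 0,"ry": 0,"rz": 0,"claw": 0},
  ],
)

```text
time: 5.65
tcp_pos: [0.5079, -0.0934, 0.1631]
ee_rot: [3.132, -0.191, 0.013]
wrist_force: [0.2, -0.7, -0.3]
gripper_width: 0.001
```

Call:
move_arm(
  targets=[
    {"tx": -4,"ty": -0.2,"tz": 0,"rx": 0,"ry": 0,"rz": 0,"claw": 0},
    {"tx": -7.5,"ty": -0.5,"tz": 0,"rx": 0,"ry": 0,"rz": 0,"claw": 0},
    {"tx": -7.5,"ty": -0.8,"tz": 0,"rx": 0,"ry": 0,"rz": 0,"claw": 0},
    {"tx": -7.5,"ty": -0.8,"tz": 0,"rx": 0,"ry": 0,"rz": 0,"claw": 0},
    {"tx": -7.5,"ty": -0.8,"tz": 0,"rx": 0,"ry": 0,"rz": 0,"claw": 0},
  ],
)

```text
time: 6.15
tcp_pos: [0.436, -0.0766, 0.1635]
ee_rot: [3.132, -0.191, 0.017]
wrist_force: [-0.2, 0.4, 0.3]
gripper_width: -0.002
```

```bash
python3 go.py -195 -31 50
python3 - <<'E'
from h import *
from go import O,ex,ey,p
c={n:viewer.read_camera(n) for n in("top","side")}
for n in c:
    P=pts(c[n]).reshape(-1,3);I=c[n]["frame"].reshape(-1,3).astype(int)
    q=np.c_[(P[:,:2]-O)@ex,(P[:,:2]-O)@ey,P[:,2]]*1000
    t=np.r_[(p[:2]-O)@ex,(p[:2]-O)@ey,p[2]]*1000
    f=(abs(q[:,0]-t[0])<30)&(abs(q[:,1]-t[1])<30)&(q[:,2]>75)&(q[:,2]<300)
    g=q[f]-t
    for lo in range(-60,20,10):
        k=g[(g[:,2]>=lo)&(g[:,2]<lo+10)]
        if len(k):print(n,"finger dz",lo,len(k),k.min(0).round(0),k.max(0).round(0))
    def st(nm,m):
        if m.sum()>2:print(n,nm,m.sum(),np.percentile(q[m],[2,50,98],axis=0).round(1).tolist())
    b=(q[:,0]>-180)&(q[:,0]<60)
    st("thumb",b&(q[:,2]>57)&(q[:,2]<69)&(q[:,0]<-100)&(q[:,1]<0)&(q[:,1]>-70))
    st("wedgetop",b&(q[:,2]>38)&(q[:,2]<46)&(I[:,0]>I[:,2]*1.6)&(q[:,1]<5)&(q[:,1]>-60))
    st("knob",b&(q[:,2]>88)&(q[:,2]<110)&(abs(q[:,0])<25)&(abs(q[:,1])<25))
    st("bartop",b&(q[:,2]>62)&(q[:,2]<70)&(abs(q[:,0])<44)&(q[:,1]<14)&(q[:,1]>-25))
    st("mould",b&(q[:,2]>72)&(q[:,2]<79.5)&(abs(q[:,0])<50)&(q[:,1]<74)&(q[:,1]>12))
fr=np.hstack([cv2.resize(c["top"]["frame"][165:255,255:345,::-1],None,fx=4.4,fy=4.4,interpolation=2),cv2.resize(c["side"]["frame"][205:295,235:325,::-1],None,fx=4.4,fy=4.4,interpolation=2)])
cv2.imwrite("pics/c3.png",fr)
E
```

```text
t 6.15 clamp mm [-191.8  -33.6  163.5] F clamp [-0.28  0.4   0.33] w -0.002
cm [-0.44 -0.29 11.35] deg [ 0.15 -0.64  0.11]
t 6.15 clamp mm [-191.8  -33.6  163.5] F clamp [-0.28  0.4   0.33] w -0.002
top wedgetop 3 [[-84.5, -16.4, 38.5], [-67.6, -16.2, 39.4], [-64.2, -14.4, 43.9]]
top knob 44 [[-8.0, -7.6, 89.8], [0.5, 1.6, 102.3], [10.1, 11.3, 108.3]]
top bartop 108 [[-42.0, -9.4, 62.4], [-12.6, 1.9, 66.7], [41.8, 11.3, 69.6]]
top mould 390 [[-36.4, 13.6, 72.4], [1.4, 43.9, 75.8], [40.1, 72.6, 79.2]]
side finger dz -30 9 [ -5. -13. -24.] [  6.  -8. -20.]
side finger dz -20 51 [-13. -13. -20.] [ 13.  -4. -10.]
side finger dz -10 53 [-12. -13. -10.] [13. -5. -0.]
side finger dz 0 51 [-12. -13.   0.] [14. -4. 10.]
side finger dz 10 64 [-23. -15.  10.] [24.  9. 20.]
side thumb 70 [[-165.1, -49.0, 58.5], [-158.1, -37.5, 62.7], [-150.4, -18.8, 65.1]]
side wedgetop 412 [[-162.7, -50.5, 38.3], [-111.4, -32.4, 41.4], [-58.8, -11.5, 43.7]]
side knob 78 [[-7.0, -11.3, 88.7], [1.8, -6.2, 99.1], [11.7, 6.9, 103.4]]
side bartop 224 [[-38.9, -12.0, 62.5], [-4.9, -2.2, 66.2], [41.9, 13.2, 69.6]]
side mould 356 [[-35.2, 12.8, 72.7], [-4.5, 44.4, 75.5], [41.4, 72.6, 77.7]]
```

View pics/c3.png

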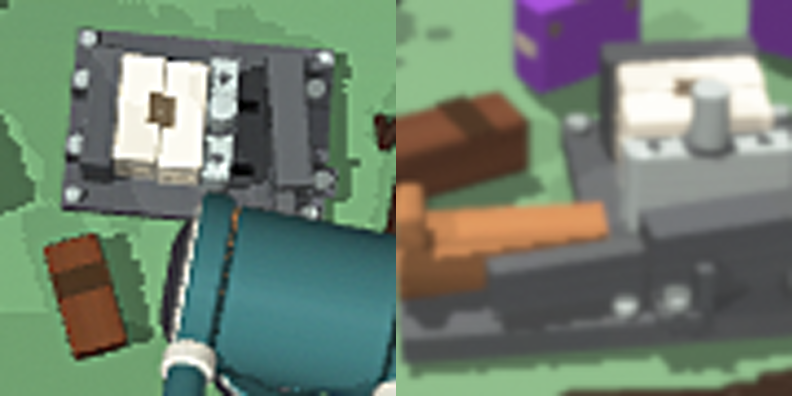

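The mould is closed: in the top crop the white halves touch at about px (162,110) with the bar against them, and the knob is at clamp y ≈ 1. The wedge is undisturbed. The fingertips measure 24 mm below the TCP with half-width 13 mm, so I can descend behind the butt.

Call:
move_arm(
  targets=[
    {"tx": -0.4,"ty": -0.1,"tz": 3,"rx": 0.1,"ry": -0.6,"rz": 0.1,"claw": 0},
    {"tx": -0.4,"ty": -0.1,"tz": 6,"rx": 0.1,"ry": -0.6,"rz": 0.1,"claw": 0},
    {"tx": -0.4,"ty": -0.1,"tz": 9,"rx": 0.1,"ry": -0.6,"rz": 0.1,"claw": 0},
    {"tx": -0.4,"ty": -0.1,"tz": 11,"rx": 0.1,"ry": -0.6,"rz": 0.1,"claw": 0},
    {"tx": -0.4,"ty": -0.1,"tz": 11.4,"rx": 0.1,"ry": -0.6,"rz": 0.1,"claw": 0},
  ],
)

```text
time: 6.75
tcp_pos: [0.4317, -0.0752, 0.0463]
ee_rot: [-3.135, 0.194, 0.01]
wrist_force: [-0.1, -0.4, -0.1]
gripper_width: 0.003
```

```bash
python3 go.py -110 -31 50
```

```text
t 6.75 clamp mm [-196.3  -32.8   46.3] F clamp [-0.08 -0.44 -0.07] w 0.003
cm [ 8.63 -0.17 -0.42] deg [0.01 0.36 0.01]
```

Call:
move_arm(
  targets=[
    {"tx": 1,"ty": 0,"tz": -0.3,"rx": 0,"ry": 0.3,"rz": 0,"claw": 0},
    {"tx": 1.8,"ty": 0,"tz": -0.3,"rx": 0,"ry": 0.3,"rz": 0,"claw": 0},
    {"tx": 2.5,"ty": 0,"tz": -0.3,"rx": 0,"ry": 0.3,"rz": 0,"claw": 0},
    {"tx": 3,"ty": 0,"tz": -0.3,"rx": 0,"ry": 0.3,"rz": 0,"claw": 0},
    {"tx": 3.3,"ty": 0,"tz": -0.3,"rx": 0,"ry": 0.3,"rz": 0,"claw": 0},
  ],
)

```text
time: 7.25
tcp_pos: [0.4662, -0.0797, 0.0505]
ee_rot: [3.135, -0.194, 0.002]
wrist_force: [-2.0, -0.4, 6.9]
gripper_width: -0.004
```

```bash
python3 go.py -110 -31 50
```

```text
t 7.25 clamp mm [-161.4  -32.9   50.5] F clamp [-1.97 -0.66  6.91] w -0.004
cm [ 5.14 -0.19  0.05] deg [ 0.03 -0.08  0.02]
```

Fz is 7 N upward, so the finger linkage (±24 mm wide from about 10 mm above the TCP) is riding on the thumb block. I back off and turn the tool 90° so the flat, narrow side of the fingers pushes.

Call:
move_arm(
  targets=[
    {"tx": -2,"ty": 0,"tz": -0.2,"rx": 0,"ry": 0,"rz": 0,"claw": 0},
    {"tx": -4,"ty": 0,"tz": 0,"rx": 0,"ry": 0,"rz": -8,"claw": 0},
    {"tx": -4,"ty": -0.1,"tz": 0,"rx": 0,"ry": 0,"rz": -16,"claw": 0},
    {"tx": -4,"ty": -0.1,"tz": 0,"rx": 0,"ry": 0,"rz": -24,"claw": 0},
    {"tx": -4,"ty": -0.1,"tz": 0,"rx": 0,"ry": 0,"rz": -32,"claw": 0},
  ],
)

```text
time: 7.75
tcp_pos: [0.4268, -0.0737, 0.0508]
ee_rot: [3.064, 0.686, 0.003]
wrist_force: [-0.9, 0.1, 0.7]
gripper_width: 0.002
```

```bash
sed -i 's/G=R.from_matrix.*/G=R.from_matrix(np.c_[np.r_[ey,0],np.r_[ex,0],[0,0,-1]])/' go.py; python3 go.py -198 -32 48
```

```text
t 7.75 clamp mm [-201.3  -31.9   50.8] F clamp [-0.87  0.02  0.67] w 0.002
cm [0.27 0.19 0.28] deg [ 1.300e-01 -3.000e-02 -5.765e+01]
```

Call:
move_arm(
  targets=[
    {"tx": 0.2,"ty": 0.1,"tz": 0,"rx": 0,"ry": 0,"rz": -57.7,"claw": 0},
    {"tx": 0.2,"ty": 0.1,"tz": 0,"rx": 0,"ry": 0,"rz": -57.7,"claw": 0},
    {"tx": 0.2,"ty": 0.1,"tz": 0,"rx": 0,"ry": 0,"rz": -57.7,"claw": 0},
    {"tx": 0.2,"ty": 0.1,"tz": 0.1,"rx": 0,"ry": 0,"rz": -57.7,"claw": 0},
    {"tx": 0.2,"ty": 0.1,"tz": 0.2,"rx": 0,"ry": 0,"rz": -57.7,"claw": 0},
  ],
)

```text
time: 8.25
tcp_pos: [0.4294, -0.0738, 0.0491]
ee_rot: [2.599, 1.761, 0.003]
wrist_force: [0.4, 0.1, -0.9]
gripper_width: -0.002
```

```bash
python3 go.py -175 -32 48;  python3 - <<'E'
from h import *
from go import O,ex,ey,p
n="side";c=viewer.read_camera(n);np.savez("w.npz",P=pts(c),frame=c["frame"])
P=pts(c).reshape(-1,3);I=c["frame"].reshape(-1,3).astype(int)
q=np.c_[(P[:,:2]-O)@ex,(P[:,:2]-O)@ey,P[:,2]]*1000
t=np.r_[(p[:2]-O)@ex,(p[:2]-O)@ey,p[2]]*1000
f=(abs(q[:,0]-t[0])<60)&(abs(q[:,1]-t[1])<60)&(q[:,2]>20)&(q[:,2]<300)&(I[:,0]<I[:,2]*1.3)&(I[:,1]<I[:,0]*1.4)
g=q[f]-t
for lo in range(-30,60,10):
    k=g[(g[:,2]>=lo)&(g[:,2]<lo+10)]
    if len(k):print("finger dz",lo,len(k),np.percentile(k,[5,95],axis=0).round(0).tolist())
w=(I[:,0]>I[:,2]*1.6)&(q[:,1]<5)&(q[:,1]>-60)&(q[:,0]<60)&(q[:,0]>-180)
for a,b in((57,69),(38,46)):
    k=q[w&(q[:,2]>a)&(q[:,2]<b)];print("wedge",len(k),np.percentile(k,[2,50,98],axis=0).round(1).tolist())
save(c,"s4.png",(200,190,340,295),5)
E
```

```text
t 8.25 clamp mm [-198.7  -31.6   49.1] F clamp [ 0.36  0.16 -0.91] w -0.002
cm [0.56 2.3  0.12] deg [  0.17   0.02 -14.65]
t 8.25 clamp mm [-198.7  -31.6   49.1] F clamp [ 0.36  0.16 -0.91] w -0.002
finger dz -30 24 [[-7.0, -8.0, -29.0], [46.0, 34.0, -20.0]]
finger dz -20 36 [[-11.0, -15.0, -18.0], [11.0, -3.0, -10.0]]
finger dz -10 35 [[-9.0, -15.0, -10.0], [10.0, -3.0, -1.0]]
finger dz 0 39 [[-9.0, -15.0, 0.0], [12.0, -2.0, 9.0]]
finger dz 10 10 [[-17.0, -23.0, 10.0], [14.0, 6.0, 19.0]]
finger dz 20 53 [[-16.0, -34.0, 21.0], [20.0, 23.0, 29.0]]
finger dz 30 31 [[-20.0, -46.0, 32.0], [9.0, -16.0, 39.0]]
finger dz 40 64 [[-19.0, -50.0, 40.0], [21.0, 9.0, 49.0]]
finger dz 50 73 [[-21.0, -58.0, 50.0], [21.0, 9.0, 59.0]]
wedge 68 [[-145.3, -50.1, 58.2], [-138.3, -37.0, 62.8], [-130.6, -18.8, 64.5]]
wedge 394 [[-141.5, -50.4, 38.7], [-92.2, -30.2, 41.5], [-41.0, -10.5, 44.3]]
```

View pics/s4.png

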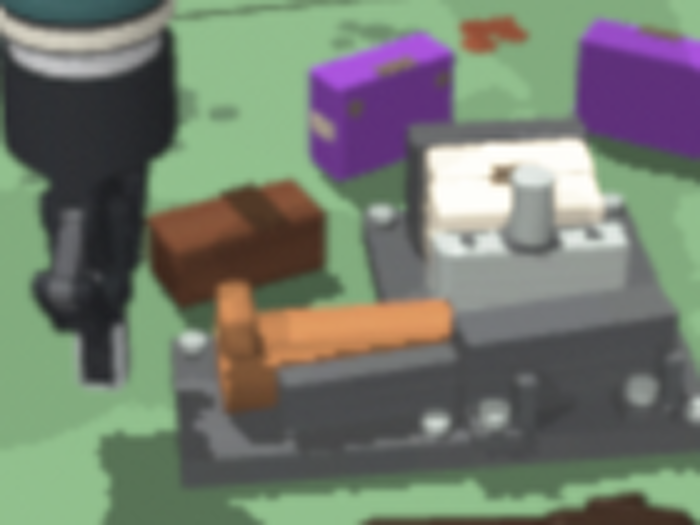

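The wedge sits flat. It has moved 20 mm forward, with its butt at clamp x ≈ -146 and its tip just entering at the bar's corner. The tool stands clear behind it, at about (105,350) in the crop. I finish the turn and approach.

Call:
move_arm(
  targets=[
    {"tx": 0,"ty": 0,"tz": -0.3,"rx": 0,"ry": 0,"rz": -8,"claw": 0},
    {"tx": 0.1,"ty": 0.5,"tz": -0.3,"rx": 0,"ry": 0,"rz": -14.6,"claw": 0},
    {"tx": 0.3,"ty": 1.5,"tz": -0.3,"rx": 0,"ry": 0,"rz": -14.6,"claw": 0},
    {"tx": 0.6,"ty": 2.5,"tz": -0.3,"rx": 0,"ry": 0,"rz": -14.6,"claw": 0},
    {"tx": 0.8,"ty": 3.2,"tz": -0.3,"rx": 0,"ry": 0,"rz": -14.6,"claw": 0},
  ],
)

```text
time: 8.8
tcp_pos: [0.4636, -0.0783, 0.0524]
ee_rot: [2.35, 2.079, 0.003]
wrist_force: [0.9, -0.0, -0.3]
gripper_width: -0.001
```

```bash
python3 go.py -130 -31.5 52
```

```text
t 8.8 clamp mm [-164.2  -31.8   52.4] F clamp [ 0.87  0.07 -0.31] w -0.001
cm [0.03 3.42 0.05] deg [0.22 0.05 0.1 ]
```

Call:
move_arm(
  targets=[
    {"tx": 0,"ty": 0.7,"tz": 0,"rx": 0,"ry": 0,"rz": 0,"claw": 0},
    {"tx": 0,"ty": 1.4,"tz": 0,"rx": 0,"ry": 0,"rz": 0,"claw": 0},
    {"tx": 0,"ty": 2.1,"tz": 0,"rx": 0,"ry": 0,"rz": 0,"claw": 0},
    {"tx": 0,"ty": 2.7,"tz": 0,"rx": 0,"ry": 0,"rz": 0,"claw": 0},
    {"tx": 0,"ty": 3.1,"tz": 0,"rx": 0,"ry": 0,"rz": 0,"claw": 0},
  ],
)

```text
time: 9.3
tcp_pos: [0.4949, -0.0821, 0.0524]
ee_rot: [2.35, 2.079, 0.003]
wrist_force: [-0.0, -0.1, -0.1]
gripper_width: 0.001
```

```bash
python3 go.py -110 -31.5 52
```

```text
t 9.3 clamp mm [-132.7  -31.8   52.4] F clamp [-0.01 -0.15 -0.06] w 0.001
cm [0.02 2.27 0.05] deg [0.22 0.05 0.09]
```

Call:
move_arm(
  targets=[
    {"tx": 0,"ty": 0.3,"tz": 0,"rx": 0,"ry": 0,"rz": 0,"claw": 0},
    {"tx": 0,"ty": 0.6,"tz": 0,"rx": 0,"ry": 0,"rz": 0,"claw": 0},
    {"tx": 0,"ty": 0.8,"tz": 0,"rx": 0,"ry": 0,"rz": 0,"claw": 0},
    {"tx": 0,"ty": 1.0,"tz": 0,"rx": 0,"ry": 0,"rz": 0,"claw": 0},
    {"tx": 0,"ty": 1.2,"tz": 0,"rx": 0,"ry": 0,"rz": 0,"claw": 0},
  ],
)

```text
time: 9.8
tcp_pos: [0.5067, -0.0836, 0.0524]
ee_rot: [2.351, 2.079, 0.003]
wrist_force: [-1.0, -0.7, 0.9]
gripper_width: -0.003
```

```bash
python3 go.py -110 -31.5 52
python3 - <<'E'
from h import *
from go import O,ex,ey
c=viewer.read_camera("side");P=pts(c).reshape(-1,3);I=c["frame"].reshape(-1,3).astype(int)
q=np.c_[(P[:,:2]-O)@ex,(P[:,:2]-O)@ey,P[:,2]]*1000
w=(I[:,0]>I[:,2]*1.6)&(q[:,1]<5)&(q[:,1]>-60)&(q[:,0]<60)&(q[:,0]>-180)
for a,b in((57,69),(38,46)):
    k=q[w&(q[:,2]>a)&(q[:,2]<b)];print("wedge",len(k),np.percentile(k,[2,50,98],axis=0).round(1).tolist())
E
```

```text
t 9.8 clamp mm [-120.8  -31.8   52.4] F clamp [-0.9  -0.81  0.94] w -0.003
cm [0.03 1.08 0.05] deg [0.21 0.05 0.09]
t 9.8 clamp mm [-120.8  -31.8   52.4] F clamp [-0.9  -0.81  0.94] w -0.003
wedge 44 [[-107.1, -51.7, 57.6], [-100.0, -44.2, 62.6], [-93.4, -20.6, 64.3]]
wedge 229 [[-104.8, -49.8, 39.7], [-66.8, -29.6, 41.7], [-27.4, -11.9, 44.2]]
```

Call:
move_arm(
  targets=[
    {"tx": 0,"ty": 0.1,"tz": 0,"rx": 0,"ry": 0,"rz": 0,"claw": 0},
    {"tx": 0,"ty": 0.2,"tz": 0,"rx": 0,"ry": 0,"rz": 0,"claw": 0},
    {"tx": 0,"ty": 0.3,"tz": 0,"rx": 0,"ry": 0,"rz": 0,"claw": 0},
    {"tx": 0,"ty": 0.4,"tz": 0,"rx": 0,"ry": 0,"rz": 0,"claw": 0},
    {"tx": 0,"ty": 0.5,"tz": 0,"rx": 0,"ry": 0,"rz": 0,"claw": 0},
  ],
)

```text
time: 10.35
tcp_pos: [0.5122, -0.0842, 0.0526]
ee_rot: [2.35, 2.079, 0.003]
wrist_force: [-0.7, 0.1, 0.4]
gripper_width: -0.0
```

```bash
python3 go.py -110 -31.5 52
```

```text
t 10.35 clamp mm [-115.3  -31.7   52.6] F clamp [-0.67 -0.    0.44] w -0.0
cm [0.02 0.53 0.06] deg [0.24 0.04 0.09]
```

Call:
move_arm(
  targets=[
    {"tx": 0,"ty": 0.1,"tz": 0,"rx": 0,"ry": 0,"rz": 0,"claw": 0},
    {"tx": 0,"ty": 0.2,"tz": 0,"rx": 0,"ry": 0,"rz": 0,"claw": 0},
    {"tx": 0,"ty": 0.3,"tz": 0,"rx": 0,"ry": 0,"rz": 0,"claw": 0},
    {"tx": 0,"ty": 0.4,"tz": 0,"rx": 0,"ry": 0,"rz": 0,"claw": 0},
    {"tx": 0,"ty": 0.5,"tz": 0,"rx": 0,"ry": 0,"rz": 0,"claw": 0},
  ],
)

```text
time: 10.85
tcp_pos: [0.5172, -0.0849, 0.0526]
ee_rot: [2.35, 2.079, 0.003]
wrist_force: [-0.8, 0.3, -0.2]
gripper_width: -0.001
```

Call:
move_arm(
  targets=[
    {"tx": 0,"ty": 0.1,"tz": 0,"rx": 0,"ry": 0,"rz": 0,"claw": 0},
    {"tx": 0,"ty": 0.2,"tz": 0,"rx": 0,"ry": 0,"rz": 0,"claw": 0},
    {"tx": 0,"ty": 0.3,"tz": 0,"rx": 0,"ry": 0,"rz": 0,"claw": 0},
    {"tx": 0,"ty": 0.4,"tz": 0,"rx": 0,"ry": 0,"rz": 0,"claw": 0},
    {"tx": 0,"ty": 0.5,"tz": 0,"rx": 0,"ry": 0,"rz": 0,"claw": 0},
  ],
)

```text
time: 11.35
tcp_pos: [0.5222, -0.0855, 0.0526]
ee_rot: [2.35, 2.079, 0.003]
wrist_force: [-0.6, 1.0, 0.1]
gripper_width: 0.005
```

Call:
move_arm(
  targets=[
    {"tx": 0,"ty": 0.1,"tz": 0,"rx": 0,"ry": 0,"rz": 0,"claw": 0},
    {"tx": 0,"ty": 0.2,"tz": 0,"rx": 0,"ry": 0,"rz": 0,"claw": 0},
    {"tx": 0,"ty": 0.3,"tz": 0,"rx": 0,"ry": 0,"rz": 0,"claw": 0},
    {"tx": 0,"ty": 0.4,"tz": 0,"rx": 0,"ry": 0,"rz": 0,"claw": 0},
    {"tx": 0,"ty": 0.5,"tz": 0,"rx": 0,"ry": 0,"rz": 0,"claw": 0},
  ],
)

```text
time: 11.85
tcp_pos: [0.5248, -0.0857, 0.0518]
ee_rot: [-2.353, -2.081, 0.002]
wrist_force: [-8.4, 1.6, 3.8]
gripper_width: -0.002
```

It is jamming now: force 8.5 N, lag 2.4 mm. I raise the push gently.

Call:
move_arm(
  targets=[
    {"tx": 0,"ty": 0.2,"tz": 0,"rx": 0,"ry": 0,"rz": 0,"claw": 0},
    {"tx": 0,"ty": 0.25,"tz": 0,"rx": 0,"ry": 0,"rz": 0,"claw": 0},
    {"tx": 0,"ty": 0.3,"tz": 0,"rx": 0,"ry": 0,"rz": 0,"claw": 0},
    {"tx": 0,"ty": 0.35,"tz": 0,"rx": 0,"ry": 0,"rz": 0,"claw": 0},
    {"tx": 0,"ty": 0.35,"tz": 0,"rx": 0,"ry": 0,"rz": 0,"claw": 0},
  ],
)

```text
time: 12.35
tcp_pos: [0.5251, -0.0856, 0.0508]
ee_rot: [-2.348, -2.078, 0.009]
wrist_force: [-9.1, 1.0, 4.4]
gripper_width: -0.0
```

```bash
python3 go.py -100 -31.5 52
```

```text
t 12.35 clamp mm [-102.3  -31.5   50.8] F clamp [-9.12 -0.12  4.41] w -0.0
cm [-0.    0.23 -0.12] deg [-0.47  0.01  0.1 ]
```

Call:
move_arm(
  targets=[
    {"tx": 0,"ty": 0.3,"tz": -0.1,"rx": 0,"ry": 0,"rz": 0,"claw": 0},
    {"tx": 0,"ty": 0.4,"tz": -0.1,"rx": 0,"ry": 0,"rz": 0,"claw": 0},
    {"tx": 0,"ty": 0.5,"tz": -0.1,"rx": 0,"ry": 0,"rz": 0,"claw": 0},
    {"tx": 0,"ty": 0.55,"tz": -0.1,"rx": 0,"ry": 0,"rz": 0,"claw": 0},
    {"tx": 0,"ty": 0.55,"tz": -0.1,"rx": 0,"ry": 0,"rz": 0,"claw": 0},
  ],
)

```text
time: 12.85
tcp_pos: [0.5257, -0.0855, 0.0504]
ee_rot: [-2.342, -2.073, 0.019]
wrist_force: [-12.9, 0.9, 7.8]
gripper_width: -0.003
```

```bash
python3 go.py -100 -31.5 52
```

```text
t 12.85 clamp mm [-101.7  -31.3   50.4] F clamp [-12.91  -0.7    7.81] w -0.003
cm [-0.02  0.17 -0.16] deg [-1.08 -0.01  0.12]
```

Call:
move_arm(
  targets=[
    {"tx": 0,"ty": 0.3,"tz": -0.3,"rx": -0.5,"ry": 0,"rz": 0,"claw": 0},
    {"tx": 0,"ty": 0.45,"tz": -0.3,"rx": -1,"ry": 0,"rz": 0,"claw": 0},
    {"tx": 0,"ty": 0.55,"tz": -0.3,"rx": -1,"ry": 0,"rz": 0,"claw": 0},
    {"tx": 0,"ty": 0.6,"tz": -0.3,"rx": -1,"ry": 0,"rz": 0,"claw": 0},
    {"tx": 0,"ty": 0.6,"tz": -0.3,"rx": -1,"ry": 0,"rz": 0,"claw": 0},
  ],
)

```text
time: 13.35
tcp_pos: [0.5264, -0.0855, 0.0514]
ee_rot: [-2.345, -2.076, 0.013]
wrist_force: [-13.9, 1.8, 5.2]
gripper_width: -0.004
```

```bash
python3 go.py -100 -31.5 52
```

```text
t 13.35 clamp mm [-101.   -31.2   51.4] F clamp [-13.97   0.05   5.24] w -0.004
cm [-0.03  0.1  -0.06] deg [-0.73 -0.03  0.13]
```

Call:
move_arm(
  targets=[
    {"tx": 0,"ty": 0.4,"tz": -0.4,"rx": -1,"ry": 0,"rz": 0,"claw": 0},
    {"tx": 0,"ty": 0.6,"tz": -0.4,"rx": -1.2,"ry": 0,"rz": 0,"claw": 0},
    {"tx": 0,"ty": 0.7,"tz": -0.4,"rx": -1.2,"ry": 0,"rz": 0,"claw": 0},
    {"tx": 0,"ty": 0.75,"tz": -0.4,"rx": -1.2,"ry": 0,"rz": 0,"claw": 0},
    {"tx": 0,"ty": 0.75,"tz": -0.4,"rx": -1.2,"ry": 0,"rz": 0,"claw": 0},
  ],
)

```text
time: 13.85
tcp_pos: [0.5271, -0.0854, 0.0528]
ee_rot: [-2.348, -2.079, 0.006]
wrist_force: [-16.1, 0.7, 5.3]
gripper_width: 0.002
```

```bash
python3 go.py -100 -31.5 52
```

```text
t 13.85 clamp mm [-100.4  -31.    52.8] F clamp [-16.04  -1.29   5.3 ] w 0.002
cm [-0.05  0.04  0.08] deg [-0.38 -0.06  0.14]
```

Call:
move_arm(
  targets=[
    {"tx": 0,"ty": 0.5,"tz": -0.2,"rx": -1,"ry": 0,"rz": 0,"claw": 0},
    {"tx": 0,"ty": 0.7,"tz": -0.2,"rx": -1.2,"ry": 0,"rz": 0,"claw": 0},
    {"tx": 0,"ty": 0.85,"tz": -0.2,"rx": -1.2,"ry": 0,"rz": 0,"claw": 0},
    {"tx": 0,"ty": 0.9,"tz": -0.2,"rx": -1.2,"ry": 0,"rz": 0,"claw": 0},
    {"tx": 0,"ty": 0.9,"tz": -0.2,"rx": -1.2,"ry": 0,"rz": 0,"claw": 0},
  ],
)

```text
time: 14.35
tcp_pos: [0.5272, -0.0852, 0.0518]
ee_rot: [-2.348, -2.08, 0.003]
wrist_force: [-21.2, 1.6, 9.6]
gripper_width: 0.0
```

```bash
python3 go.py -100 -31.5 52
```

```text
t 14.35 clamp mm [-100.3  -30.8   51.8] F clamp [-21.25  -1.02   9.65] w 0.0
cm [-0.07  0.03 -0.02] deg [-0.27 -0.1   0.17]
```

The push reached 21 N, within the firm range. I back off straight, then lift clear.

Call:
move_arm(
  targets=[
    {"tx": 0,"ty": -0.5,"tz": 0,"rx": 0,"ry": 0,"rz": 0,"claw": 0},
    {"tx": 0,"ty": -2,"tz": 0,"rx": 0,"ry": 0,"rz": 0,"claw": 0},
    {"tx": 0,"ty": -5,"tz": -1,"rx": 0,"ry": 0,"rz": 0,"claw": 0},
    {"tx": 0,"ty": -7,"tz": -5,"rx": 0,"ry": 0,"rz": 0,"claw": 0},
    {"tx": 0,"ty": -8,"tz": -9.5,"rx": 0,"ry": 0,"rz": 0,"claw": 0},
  ],
)

```text
time: 14.85
tcp_pos: [0.4454, -0.0752, 0.1462]
ee_rot: [-2.346, -2.078, 0.007]
wrist_force: [2.1, -0.1, 0.0]
gripper_width: -0.002
```

```bash
python3 go.py
python3 - <<'E'
from h import *
from go import O,ex,ey
c={n:viewer.read_camera(n) for n in("top","side")}
for n in c:
    P=pts(c[n]).reshape(-1,3);I=c[n]["frame"].reshape(-1,3).astype(int)
    q=np.c_[(P[:,:2]-O)@ex,(P[:,:2]-O)@ey,P[:,2]]*1000
    def st(nm,m):
        if m.sum()>2:print(n,nm,m.sum(),np.percentile(q[m],[2,50,98],axis=0).round(1).tolist())
    w=(I[:,0]>I[:,2]*1.6)&(q[:,1]<5)&(q[:,1]>-60)&(q[:,0]<60)&(q[:,0]>-180)
    st("thumb",w&(q[:,2]>57)&(q[:,2]<69)); st("wedgetop",w&(q[:,2]>38)&(q[:,2]<46))
    st("mould",(q[:,2]>72)&(q[:,2]<79.5)&(abs(q[:,0])<50)&(q[:,1]<74)&(q[:,1]>12))
    st("knob",(q[:,2]>88)&(q[:,2]<110)&(abs(q[:,0])<25)&(abs(q[:,1])<25))
fr=np.hstack([cv2.resize(c["top"]["frame"][165:255,255:345,::-1],None,fx=4.4,fy=4.4,interpolation=2),cv2.resize(c["side"]["frame"][215:305,245:335,::-1],None,fx=4.4,fy=4.4,interpolation=2)])
cv2.imwrite("pics/c5.png",fr)
E
```

```text
t 14.85 clamp mm [-182.7  -31.1  146.2] F clamp [2.11 0.21 0.01] w -0.002
t 14.85 clamp mm [-182.7  -31.1  146.2] F clamp [2.11 0.21 0.01] w -0.002
top wedgetop 133 [[-40.3, -39.3, 38.5], [-13.7, -24.1, 41.7], [18.8, -10.8, 45.7]]
top mould 391 [[-37.0, 13.6, 72.2], [1.4, 42.2, 75.7], [39.9, 72.8, 79.3]]
top knob 41 [[-7.4, -7.7, 93.2], [0.9, 2.0, 101.8], [11.5, 11.4, 106.3]]
side thumb 66 [[-88.7, -47.0, 57.3], [-81.5, -35.9, 62.5], [-74.3, -16.6, 64.7]]
side wedgetop 171 [[-88.3, -47.0, 39.8], [-55.8, -27.7, 41.5], [-14.9, -9.8, 43.9]]
side mould 356 [[-35.8, 13.3, 73.0], [-5.4, 44.8, 75.5], [40.5, 71.7, 77.7]]
side knob 76 [[-7.0, -10.9, 88.8], [1.5, -5.5, 99.0], [11.4, 7.6, 103.6]]
```

View pics/c5.png

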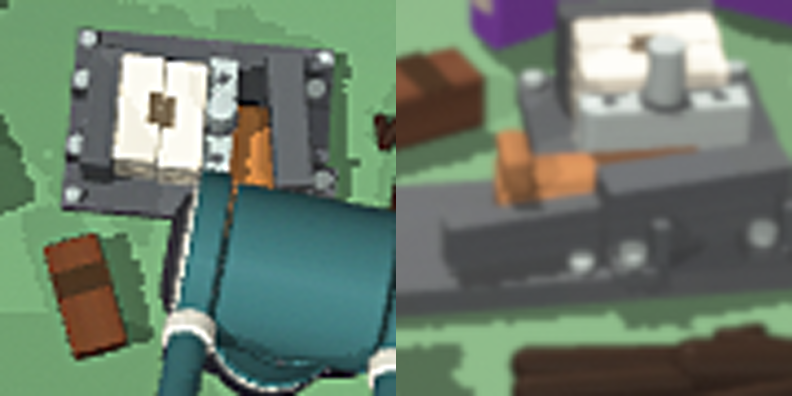

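The wedge lies flat between bar and rail, with its tip at clamp x ≈ 20 (top crop, px (255,108)). The mould is closed, and the arm is clear. I hand the job in.

```bash
python3 -c "
from plant import ctrl
print(ctrl.job_done(), ctrl.read_state()['time'])"
```

```text
the job is handed in; nothing more can be done
the job is handed in; nothing more can be done
```

The mould is shut and the wedge is jammed, and I handed the job in at about 15 s of the 64 s allowed; no verdict is reported.

- **Closing the bar:** I pushed the knob along the clamp until the mould closed against the end stop. The force rose to about 8 N while the bar all but stopped moving, and the pictures show the two halves touching.
- **Driving the wedge:** I pushed the butt flat along the ramp until it jammed, ending at 21 N (the firm range is 18 to 22 N). I then backed straight off and lifted clear.

**Last checks:**
- The wedge lies flat, its top about 42 mm above the bench along its length.
- Its tip is at clamp x ≈ 20 mm, within the expected 3 to 56 mm.
- It stayed there after release, and the bar and mould did not shift.
- In the last crop, nothing else on the bench shows any sign of having moved.

**What did not go to plan:**
- On the first wedge push, the gripper linkage pressed on the thumb block with about 7 N. I backed off and turned the tool 90° before going on.
- In the final push the tool also pressed down with up to 10 N through friction, but the wedge stayed flat.
- After backing off, the wrist sensor still read 2 N in free air. I put this down to the arm still slowing.

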